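# Transfer the pull-off dollies to the test rack in reverse order

## Task

Move the four pull-off dollies from the wooden glue rack to the white test rack in reverse order, counted from each rack's black end block: the dolly nearest the block on the glue rack must end up farthest from the block on the test rack, and so on, one to a pocket. Leave each one standing flat and upright in its pocket, let go and at rest, and do not tip any dolly over on the way.

Things in the scene. Friction and masses are not known exactly. Their poses are not given: they have to be found in the camera images.
- glue_rack: Pale wooden rack, fixed. Four square pockets centred at x 0, y -99, -33, 33, 99 mm in its own frame; each 58 x 58 mm inside, floor at z 10, ribs 8 wide, tops at z 16. Black end block 74 x 20 x 30 high at its +y end (centre y 146). Lip for the tags on its -x side, x -65 to -37, top at z 10. Row end at y -136. Origin: centre of the pocket row at table height; z up.
- test_rack: White rack with steel ribs, fixed, empty at the start. Four square pockets centred at x 0, y -99, -33, 33, 99 mm in its own frame; each 58 x 58 mm inside, floor at z 10, ribs 8 wide, tops at z 16. Black end block 74 x 20 x 30 high at its +y end (centre y 146). No lip. Overall y -136 to 156, x -37 to 37. Origin: centre of the pocket row at table height; z up.
- dolly_red: Pull-off dolly with a red cap, loose, 110 to 230 g: aluminium disc 42 mm in diameter, 12 high; dark stem 14 in diameter; round red cap 26 in diameter from 28 to 50 mm above the underside (the place to grip). Origin: centre of the underside, z up along its axis. Starts in one of the glue rack's pockets, any colour in any pocket.
- dolly_yellow: Pull-off dolly with a yellow cap, loose, 110 to 230 g: aluminium disc 42 mm in diameter, 12 high; dark stem 14 in diameter; round yellow cap 26 in diameter from 28 to 50 mm above the underside (the place to grip). Origin: centre of the underside, z up along its axis. Starts in one of the glue rack's pockets, any colour in any pocket.
- dolly_green: Pull-off dolly with a green cap, loose, 110 to 230 g: aluminium disc 42 mm in diameter, 12 high; dark stem 14 in diameter; round green cap 26 in diameter from 28 to 50 mm above the underside (the place to grip). Origin: centre of the underside, z up along its axis. Starts in one of the glue rack's pockets, any colour in any pocket.
- dolly_blue: Pull-off dolly with a blue cap, loose, 110 to 230 g: aluminium disc 42 mm in diameter, 12 high; dark stem 14 in diameter; round blue cap 26 in diameter from 28 to 50 mm above the underside (the place to grip). Origin: centre of the underside, z up along its axis. Starts in one of the glue rack's pockets, any colour in any pocket.
- tag_red: Flat red tag, 18 x 34 x 3 mm, fixed on the glue rack's lip, 52 mm to the -x side of the pocket in which the red dolly starts; it stays there as the record of the starting order. Origin: centre of its underside.
- tag_yellow: Flat yellow tag, 18 x 34 x 3 mm, fixed on the glue rack's lip, 52 mm to the -x side of the pocket in which the yellow dolly starts; it stays there as the record of the starting order. Origin: centre of its underside.
- tag_green: Flat green tag, 18 x 34 x 3 mm, fixed on the glue rack's lip, 52 mm to the -x side of the pocket in which the green dolly starts; it stays there as the record of the starting order. Origin: centre of its underside.
- tag_blue: Flat blue tag, 18 x 34 x 3 mm, fixed on the glue rack's lip, 52 mm to the -x side of the pocket in which the blue dolly starts; it stays there as the record of the starting order. Origin: centre of its underside.
Mind the look-alikes: they are no part of the job. Leave any orange or turquoise look-alike of the dolly_blue alone.

How it is judged:
By the outcome, as a careful person would: the job done as asked, in the order asked, and still so for the second after the job is handed in, with the robot touching nothing.
It also fails if it takes over 99 s, if anything falls off the work surface, if the arm or the gripper's body presses on something with over 40 N, if the wrist force passes 120 N, or if a joint passes its speed limit or range.

## Robot

A 6-joint arm with a two-finger parallel gripper is mounted at the origin on the work surface. World frame = base frame: x ahead of the robot, y to its left, z up, the work surface at z = 0. Lengths are in m, angles in degrees, forces in N, time in s.
With the tool pointing down it reaches from about 0.3 to 0.85 m from the base axis. Payload 4.2 kg.
Tool frame: the origin (TCP) lies at the very end of the fingers, on their centre line; the grasp point (between the pads) lies robot.grip_point_offset behind it (robot.grip_point_offset is the distance from the TCP to the grasp point, in m); z points along the fingers, y is the line along which they close (so a half turn about z gives the same grasp; the last joint's range is limited). The gripper opens to 91 mm and grips with 3 to 60 N. Pads are 32 mm wide; open, the fingers measure 118 mm over their backs; the gripper's body (76 mm by 178 mm) begins 60 mm behind the grasp point.
Start: joints at [-69.958, 18.312, 89.639, -0, 72.044, -1.146], TCP at [0.208, -0.536, 0.214] pointing down, gripper open.
Joint ranges: [-177.97, 177.97], [-48.28, 115.42], [12.27, 149.76], [-77.06, 257.06], [2.81, 150.46], [-146.56, 146.56]. Speed limits (degrees/s): [147.25, 147.25, 180, 180, 180, 180].

## Interface

Orientations are given as [roll, pitch, yaw] about the fixed x, y, z axes, in that order (R = Rz(yaw) Ry(pitch) Rx(roll)).
In Python, from bench import robot gives the robot as it stands.
- The arm moves only by the tool shift_gripper, called after "Call:" in YAML: its name, and indented under it one key for each argument. Schema: {"type":"object","properties":{"plan":{"type":"object","properties":{"ax":{"type":"array","items":{"type":"number"},"minItems":1,"maxItems":20},"ay":{"type":"array","items":{"type":"number"},"minItems":1,"maxItems":20},"az":{"type":"array","items":{"type":"number"},"minItems":1,"maxItems":20},"x":{"type":"array","items":{"type":"number"},"minItems":1,"maxItems":20},"y":{"type":"array","items":{"type":"number"},"minItems":1,"maxItems":20},"z":{"type":"array","items":{"type":"number"},"minItems":1,"maxItems":20},"jaw":{"type":"array","items":{"type":"number"},"minItems":1,"maxItems":20}},"additionalProperties":false,"required":["ax","ay","az","x","y","z","jaw"]},"grip_n":{"type":"number"},"only":{"type":"string"},"quiet":{"type":"boolean"},"lines":{"type":"string"}},"required":["plan"],"additionalProperties":false}. plan is an object with one list for each field, all of the same length, 1 to 20, a row being the entries at one place: ax, ay, az (a rotation vector in shares of pi rad (1.0 is pi rad)), x, y, z (the shift in fractions of the full range, 1 being 0.8 m), jaw (the finger opening in m); each row is the pose to reach, as a shift and turn from the pose commanded when the call began, along the tool's axes at that moment; what a row does not reach only later rows make up. A row lasts 1/12 s, in which the tool goes at most 0.0417 m and 7.16 degrees, less where a joint would pass 70% of its speed; a pose out of reach is approached as far as the arm can. The fingers move at their own pace and stop on an object; grip_n is the grip in N (left out, the last holds). Time passes only in rows, so rows that do not move let the fingers close. The tool returns the time, the measured TCP pose, the force, the opening and the grip force at its end. only (a regular expression) keeps the lines of the reply that match it, lines (a string "A,B") keeps lines A to B, and quiet returns only ok. Shift and turn numbers lie between -1 and 1, and a call with a number outside is refused. Input that does not fit is refused with a message, and nothing moves.
- robot.state(): the state, without advancing time (a new reading comes with each control period).
- robot.get_image(name): name is "side" or "top" or "wrist"; returns a dict with "frame" (480x640x3 uint8, red, green, blue), "fovy" (degrees; the focal length in pixels is half the picture's height over the tangent of half this angle, whatever the lens; pixels are square), "cx", "cy" (the principal point, pixels), "R" (3x3) and "t" (3): a world point X has camera coordinates R X + t. Camera axes: x right, y down, z forward; pixel columns grow to the right and rows downward; lengths in m; the calibration is good to about 2 mm. The wrist camera is an equidistant fisheye: a pixel r from the principal point sees the ray r / f radians off the axis. A picture is of the moment at which its call begins. There is no depth.
- robot.job_done(): hands the job in; it is judged then, once.
The state is a dict: "time": time; "qpos": joint angles; "joint_velocities": joint speeds; "effort": joint torques, N m; "position": TCP position; "tcp_rot": TCP orientation; "wrist_force": force on the tool from outside, world axes, zero at the start; "moment": the same for the moment, N m; "opening": finger opening in m; "finger_force": force on a finger pad.
Only numpy, scipy, OpenCV 4.12 (cv2) and the standard library are available. Lean on these libraries where they do the work, as an engineer would, in place of code of your own. Each camera call takes 0.05 s, during which the arm holds its last target. There are 200 camera calls.

## Working session

There is one attempt and no reset: what is moved stays moved. The work goes in short steps, Python scripts to look and compute and a tool call to move; the robot and the scene stay as the last step left them, time stands still between calls to the robot, and variables do not carry over. Pictures are saved under pics/ and viewed, at most 14 in all, crops included, and the job is handed in when it is done.

```bash
ls; mkdir -p pics; python3 - <<'E'
from bench import robot
import cv2
s=robot.state(); print(s['time'],s['position'],s['tcp_rot'],s['opening'],robot.grip_point_offset)
for n in ['top','side']:
    d=robot.get_image(n); cv2.imwrite(f'pics/{n}0.png',d['frame'][:,:,::-1]); print(n,d['fovy'],d['cx'],d['cy'],d['R'],d['t'])
E
```

```text
pics
0.0 [ 0.20764895 -0.53567515  0.21312859] [-1.79900671e+02  4.22714884e-04  2.11897872e+01] 0.09150195576173396 0.0188
top 54.465293328482545 325.82819100356767 233.52639461065243 [[ 0.04952801 -0.9987605  -0.00494277]
 [-0.97421407 -0.04721889 -0.22062939]
 [ 0.22012253  0.01574265 -0.97534519]] [-0.02797348  0.50289486  0.9163511 ]
side 42.535617974336674 328.05621106404425 239.649971130488 [[-0.86910047 -0.49448912 -0.0120372 ]
 [-0.35611091  0.64240964 -0.67859773]
 [ 0.34329201 -0.58548303 -0.73441148]] [0.43453645 0.22423592 0.91146189]
```

View pics/top0.png

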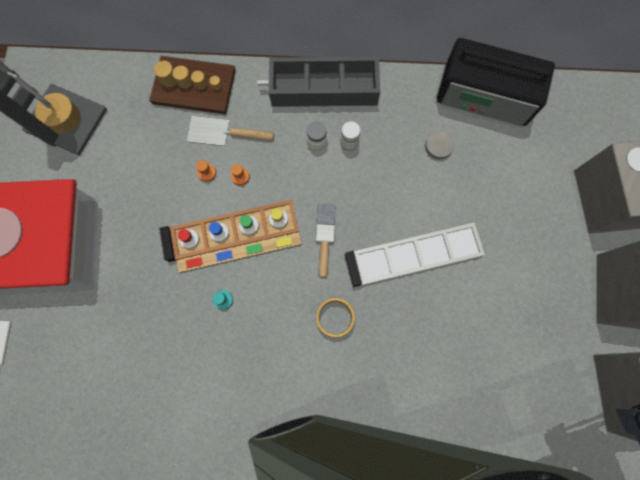

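View pics/side0.png

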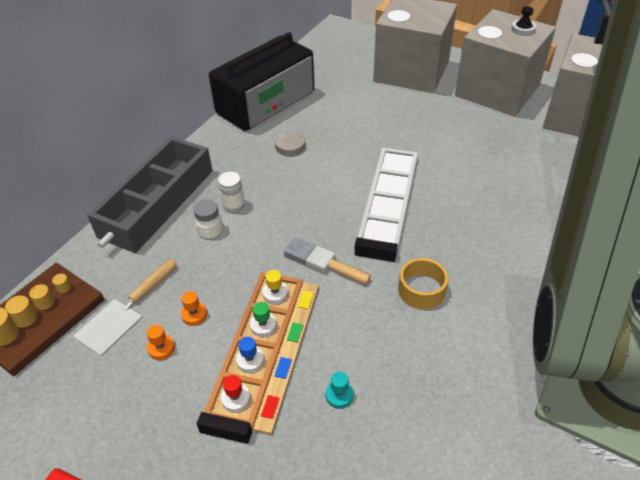

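The glue rack is at about (232,236) in the top view, with its block at the left end (167,243). From the block the order is red (186,237), blue (217,231), green (247,224), yellow (278,217), and the tags match. The test rack's block is at (353,267), with pockets at (373,264), (402,257), (432,249) and (462,242).

Candidates for dolly_blue are blue (217,231), orange (205,170) and (239,174), and turquoise (222,299). Only (217,231) is blue and stands in the rack beside a blue tag.

```bash
cat > h.py <<'E'
import cv2, numpy as np
from bench import robot
def ray(d,px,z):
    f=240/np.tan(np.radians(d['fovy']/2)); R=np.array(d['R']);t=np.array(d['t'])
    v=R.T@np.array([(px[0]-d['cx'])/f,(px[1]-d['cy'])/f,1]); c=-R.T@t
    return c,v/np.linalg.norm(v),(c+v*(z-c[2])/v[2])
def tri(a,b):
    (c1,v1,_),(c2,v2,_)=a,b
    s=np.linalg.lstsq(np.c_[v1,-v2],c2-c1,rcond=None)[0]
    p,q=c1+s[0]*v1,c2+s[1]*v2
    return (p+q)/2,np.linalg.norm(p-q)
HUE=dict(red=(174,5),yellow=(24,34),green=(50,75),blue=(106,125))
def mask(im,col):
    h=cv2.cvtColor(im,cv2.COLOR_RGB2HSV); H=h[...,0].astype(int); a,b=HUE[col]
    m=((H>=a)&(H<=b)) if a<b else ((H>=a)|(H<=b))
    return (m&(h[...,1]>150)&(h[...,2]>70)).astype(np.uint8)
def blobs(m,roi,amin=20):
    n,_,s,c=cv2.connectedComponentsWithStats(m)
    x0,y0,x1,y1=roi
    return [(c[i].round(1),int(s[i,4])) for i in range(1,n) if s[i,4]>=amin and x0<c[i][0]<x1 and y0<c[i][1]<y1]
E
python3 - <<'E'
from h import *
D={n:robot.get_image(n) for n in('top','side')}
roi={'top':(155,195,305,275),'side':(195,262,322,445)}
rw={'top':(340,220,490,290),'side':(355,145,420,260)}
for c in HUE:
    B={n:sorted(blobs(mask(D[n]['frame'],c),roi[n]),key=lambda b:b[0][1] if n=='top' else b[0][0]) for n in D}
    print(c,B)
    for i in (0,1):
        z=[.049,.0125][i]
        if all(len(b)>1 for b in B.values()):
            b=[i,i]; r=[ray(D[n],B[n][i][0],z) for n in D]
            p,e=tri(*r); print('  ',['cap','tag'][i],r[0][2].round(4),r[1][2].round(4),p.round(4),round(e,4))
for n in D:
    im=D[n]['frame']; m=((im.min(2)>195)).astype(np.uint8)
    for c,a in blobs(m,rw[n],60): print(n,c,a,ray(D[n],c,.010)[2].round(4))
cv2.imwrite('pics/crop.png',cv2.resize(D['top']['frame'][150:320,150:320,::-1],None,fx=3.5,fy=3.5,interpolation=2))
E
```

```text
red {'top': [(array([183.8, 234.8]), 116), (array([193.5, 262.2]), 111)], 'side': [(array([232.1, 385.5]), 329), (array([269.8, 406.5]), 256)]}
   cap [0.4881 0.295  0.049 ] [0.488  0.2939 0.049 ] [0.4876 0.2945 0.0503] 0.0003
   tag [0.4364 0.279  0.0125] [0.4368 0.2804 0.0125] [0.4371 0.2796 0.0108] 0.0007
yellow {'top': [], 'side': [(array([272.8, 276. ]), 145), (array([305.3, 299.1]), 179)]}
green {'top': [], 'side': [(array([260.9, 311.8]), 229), (array([294.6, 331.9]), 158)]}
blue {'top': [(array([215.2, 228.1]), 93), (array([223.9, 255.3]), 81)], 'side': [(array([247.3, 347. ]), 277), (array([282.7, 367.5]), 203)]}
   cap [0.5057 0.2304 0.049 ] [0.5057 0.2308 0.049 ] [0.5059 0.2306 0.0486] 0.0002
   tag [0.4547 0.215  0.0125] [0.4551 0.2171 0.0125] [0.4556 0.2158 0.0099] 0.001
top [461.8 243.4] 647 [ 0.5064 -0.2988  0.01  ]
top [400.7 258.5] 2325 [ 0.4667 -0.1667  0.01  ]
side [388.5 196.7] 2995 [ 0.4803 -0.2009  0.01  ]
```

View pics/crop.png

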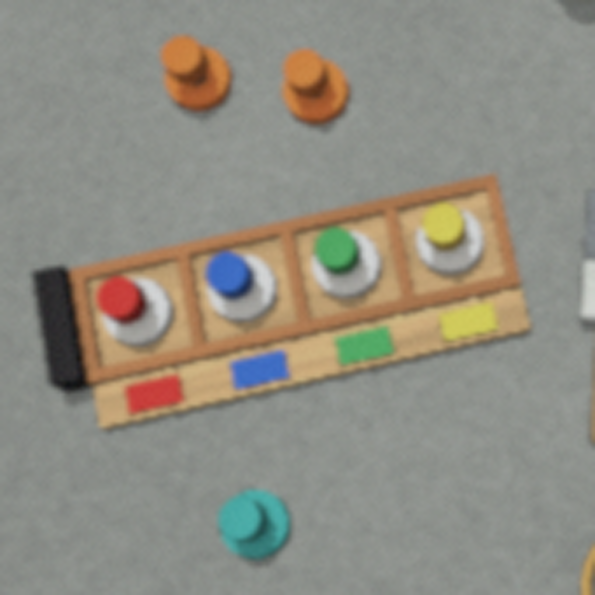

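The crop shows blue at crop (230,275) in the second pocket from the black block, with the blue tag below it. The orange pair and the turquoise one stand outside the rack. Next I'll loosen the masks and measure the rest.

```bash
sed -i 's/yellow=(24,34),green=(50,75)/yellow=(25,35),green=(45,80)/; s/>150)/>120)/' h.py
python3 - <<'E'
from h import *
D={n:robot.get_image(n) for n in('top','side')}
roi={'top':(155,195,305,275),'side':(195,262,322,445)}
caps={}
for c in HUE:
    B={n:sorted(blobs(mask(D[n]['frame'],c),roi[n]),key=lambda b:b[0][1] if n=='top' else b[0][0]) for n in D}
    if any(len(b)!=2 for b in B.values()): print(c,B); continue
    for i in (0,1):
        r=[ray(D[n],B[n][i][0],[.049,.0125][i]) for n in D]
        p,e=tri(*r); print(c,['cap','tag'][i],[x[2][:2].round(4).tolist() for x in r],p.round(4),round(e,4))
for n,seed in (('top',(400,258)),('side',(388,197))):
    g=D[n]['frame'].min(2)
    for th in (160,175,190,205,215,225):
        m=(g>th).astype(np.uint8); k,l=cv2.connectedComponents(m); L=l[seed[1],seed[0]]
        if not L: continue
        q=(l==L).astype(np.uint8)
        cs=max(cv2.findContours(q,0,2)[0],key=cv2.contourArea); P=np.array([ray(D[n],p[0],.013)[2][:2]*1000 for p in cs],np.float32)
        print(n,th,cv2.minAreaRect(P))
    for th in (205,212,218,225,232):
        x=(340,220,490,290) if n=='top' else (355,145,420,260)
        print(th,[(c.tolist(),a,(ray(D[n],c,.01)[2][:2]*1000).round(1).tolist()) for c,a in blobs((g>th).astype(np.uint8),x,100)])
E
```

```text
red cap [[0.4874, 0.2947], [0.4877, 0.2941]] [0.4873 0.2944 0.0498] 0.0001
red tag [[0.4365, 0.2788], [0.4368, 0.2804]] [0.4371 0.2795 0.0105] 0.0008
yellow cap [[0.5435, 0.1042], [0.5476, 0.0978]] [0.5421 0.1034 0.0577] 0.0019
yellow tag [[0.4913, 0.0884], [0.4925, 0.0893]] [0.4921 0.0887 0.0117] 0.0013
green cap [[0.524, 0.167], [0.5244, 0.1669]] [0.5241 0.167  0.0493] 0.0003
green tag [[0.4729, 0.1517], [0.4734, 0.1534]] [0.4738 0.1522 0.0104] 0.0009
blue cap [[0.5055, 0.2306], [0.5056, 0.2309]] [0.5057 0.2307 0.0487] 0.0003
blue tag [[0.4549, 0.2152], [0.4551, 0.2171]] [0.4556 0.2159 0.0102] 0.0008
top 160 ((481.5152282714844, -205.34536743164062), (74.72413635253906, 271.3799133300781), 16.41837501525879)
top 175 ((481.29107666015625, -205.27670288085938), (73.00777435302734, 269.1130676269531), 16.397397994995117)
top 190 ((470.7938232421875, -169.02117919921875), (70.65679168701172, 192.13479614257812), 16.620426177978516)
top 205 ((468.56378173828125, -170.64724731445312), (53.41086196899414, 54.275634765625), 16.286474227905273)
205 [([462.1, 243.1], 537, [507.1, -299.4]), (
[... 152 characters left out ...]
([388.7, 197.4], 2722, [479.1, -199.3])]
212 [([397.4, 163.0], 496, [508.0, -299.5]), ([392.1, 184.4], 555, [489.5, -236.0]), ([386.5, 207.3], 613, [470.9, -172.8]), ([380.9, 230.6], 588, [453.1, -113.0])]
218 [([397.2, 162.8], 478, [508.6, -299.9]), ([392.0, 184.2], 524, [489.9, -236.4]), ([386.6, 207.1], 590, [471.0, -173.3]), ([380.8, 230.6], 580, [453.3, -112.9])]
225 [([397.3, 162.6], 442, [508.7, -300.6]), ([392.1, 183.9], 496, [490.1, -237.3]), ([386.6, 206.9], 559, [471.2, -173.8]), ([380.8, 230.6], 564, [453.3, -112.9])]
232 [([397.3, 162.5], 421, [508.9, -300.8]), ([392.0, 183.8], 474, [490.4, -237.5]), ([386.4, 207.0], 521, [471.4, -173.4]), ([380.7, 230.8], 536, [453.2, -112.4])]
```

```bash
cat > go.py <<'E'
import sys,numpy as np
from scipy.spatial.transform import Rotation as Q
from bench import robot
x,y,z,yaw=map(float,sys.argv[1:5]); s=robot.state()
R=Q.from_euler('xyz',s['tcp_rot'],degrees=True); G=Q.from_euler('xyz',[180,0,yaw],degrees=True)
print((R.inv()*G).as_rotvec(degrees=True).round(2),(R.inv().apply(np.array([x,y,z])-s['position'])).round(4),s['time'])
E
python3 go.py .4873 .2944 .15 106.1
```

```text
[-3.000e-02 -2.000e-02 -8.491e+01] [ 0.5607 -0.6732  0.064 ] 0.3
```

Careful with the scale: shifts go in shares of 0.8 m and turns go in shares of pi rad. That gives: -0.6 m / 0.8 = -0.75, -0.57 m / 0.8 = -0.7125, -84.9 degrees / 180 = -0.4717.

Call:
shift_gripper:
  plan: {"ax": [0, 0, 0, 0, 0, 0, 0, 0, 0, 0, 0, 0, 0, 0, 0, 0, 0, 0, 0, 0], "ay": [0, 0, 0, 0, 0, 0, 0, 0, 0, 0, 0, 0, 0, 0, 0, 0, 0, 0, 0, 0], "az": [-0.0389, -0.0778, -0.1167, -0.1556, -0.1944, -0.2333, -0.2722, -0.3111, -0.35, -0.3889, -0.4278, -0.4717, -0.4717, -0.4717, -0.4717, -0.4717, -0.4717, -0.4717, -0.4717, -0.4717], "x": [0.0313, 0.0625, 0.0938, 0.125, 0.1563, 0.1875, 0.2188, 0.25, 0.2813, 0.3125, 0.3438, 0.375, 0.4125, 0.4375, 0.475, 0.5, 0.5375, 0.5625, 0.6, 0.625], "y": [-0.0375, -0.075, -0.1125, -0.15, -0.1875, -0.225, -0.2625, -0.3, -0.3375, -0.375, -0.4125, -0.45, -0.4875, -0.525, -0.5625, -0.6, -0.6375, -0.675, -0.7125, -0.75], "z": [0.0038, 0.0075, 0.0113, 0.015, 0.0188, 0.0225, 0.025, 0.0288, 0.0325, 0.0375, 0.0375, 0.0425, 0.05, 0.05, 0.0563, 0.0625, 0.0625, 0.0625, 0.075, 0.08], "jaw": [0.09, 0.09, 0.09, 0.09, 0.09, 0.08, 0.08, 0.07, 0.07, 0.06, 0.06, 0.06, 0.06, 0.06, 0.06, 0.06, 0.06, 0.06, 0.06, 0.06]}
  grip_n: 20

```text
time: 1.97
position: [0.4581, 0.2062, 0.1495]
tcp_rot: [179.9, 0.0, 106.1]
wrist_force: [0.5, -0.8, -0.0]
opening: 0.0601
finger_force: 0.0
```

```bash
python3 go.py .4873 .2944 .15 106.1
```

```text
[0.06 0.02 0.02] [ 0.0766  0.0525 -0.0005] 1.9667
```

To row units: 0.0766 m / 0.8 = 0.0958, 0.0525 m / 0.8 = 0.0656.

Call:
shift_gripper:
  plan: {"ax": [0, 0, 0, 0], "ay": [0, 0, 0, 0], "az": [0, 0, 0, 0], "x": [0.0475, 0.0958, 0.0958, 0.0958], "y": [0.0325, 0.0656, 0.0656, 0.0656], "z": [0, 0, 0, 0], "jaw": [0.06, 0.06, 0.06, 0.06]}

```text
time: 2.3
position: [0.487, 0.2947, 0.1494]
tcp_rot: [180.0, -0.0, 106.3]
wrist_force: [0.9, -1.0, 0.2]
opening: 0.0602
finger_force: 0.0
```

```bash
python3 go.py .4873 .2944 .03 106.1; python3 - <<'E'
from h import *
for n in('wrist',):
    d=robot.get_image(n); cv2.imwrite('pics/w1.png',d['frame'][...,::-1])
E
```

```text
[ 0.02 -0.02  0.18] [-4.000e-04  1.000e-04  1.194e-01] 2.3
```

View pics/w1.png

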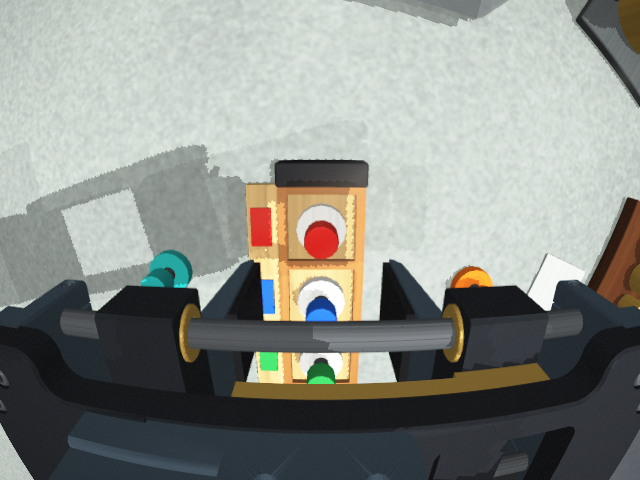

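The wrist view shows the red cap at (321,240), midway between the fingers (255 and 388) and square to the rack. Going down.

To row units: 0.119 m / 0.8 = 0.1488, 0.1 m / 0.8 = 0.125.

Call:
shift_gripper:
  plan: {"ax": [0, 0, 0, 0, 0, 0, 0, 0, 0, 0], "ay": [0, 0, 0, 0, 0, 0, 0, 0, 0, 0], "az": [0, 0, 0, 0, 0, 0, 0, 0, 0, 0], "x": [0, 0, 0, 0, 0, 0, 0, 0, 0, 0], "y": [0, 0, 0, 0, 0, 0, 0, 0, 0, 0], "z": [0.0438, 0.0875, 0.125, 0.1488, 0.1488, 0.1488, 0.1488, 0.1488, 0.1488, 0.1488], "jaw": [0.06, 0.06, 0.06, 0.06, 0.06, 0.02, 0.02, 0.02, 0.02, 0.02]}
  grip_n: 20

```text
time: 3.18
position: [0.4871, 0.2924, 0.0323]
tcp_rot: [179.9, -0.0, 106.1]
wrist_force: [0.1, -0.3, -0.5]
opening: 0.0296
finger_force: 0.0
```

```bash
python3 go.py .508 -.2998 .15 106.4
```

```text
[ 0.14 -0.03 -0.31] [-0.5748 -0.1437 -0.1183] 3.1833
```

Call:
shift_gripper:
  plan: {"ax": [0, 0, 0, 0], "ay": [0, 0, 0, 0], "az": [0, 0, 0, 0], "x": [0, 0, 0, 0], "y": [0, 0, 0, 0], "z": [0, 0, 0, 0], "jaw": [0.02, 0.02, 0.02, 0.02]}
  grip_n: 20

```text
time: 3.52
position: [0.487, 0.2924, 0.0319]
tcp_rot: [179.9, -0.0, 106.1]
wrist_force: [0.3, 0.3, 5.7]
opening: 0.0255
finger_force: 20.0
```

Call:
shift_gripper:
  plan: {"ax": [0, 0, 0, 0, 0], "ay": [0, 0, 0, 0, 0], "az": [0, 0, 0, 0, 0], "x": [0, 0, 0, 0, 0], "y": [0, 0, 0, 0, 0], "z": [-0.025, -0.0625, -0.1125, -0.15, -0.15], "jaw": [0.02, 0.02, 0.02, 0.02, 0.02]}

```text
time: 3.93
position: [0.4896, 0.2942, 0.1572]
tcp_rot: [179.3, -0.2, 106.1]
wrist_force: [1.4, 0.9, -1.1]
opening: 0.0252
finger_force: 20.0
```

```bash
python3 go.py .508 -.2998 .15 106.4
```

```text
[ 0.69 -0.17 -0.3 ] [-0.5758 -0.1471  0.0038] 3.9333
```

To row units: -0.575 m / 0.8 = -0.7188, -0.147 m / 0.8 = -0.1838.

Call:
shift_gripper:
  plan: {"ax": [0, 0, 0, 0, 0, 0, 0, 0, 0, 0, 0, 0, 0, 0, 0, 0, 0, 0, 0], "ay": [0, 0, 0, 0, 0, 0, 0, 0, 0, 0, 0, 0, 0, 0, 0, 0, 0, 0, 0], "az": [0, 0, 0, 0, 0, 0, 0, 0, 0, 0, 0, 0, 0, 0, 0, 0, 0, 0, 0], "x": [-0.0188, -0.0563, -0.1, -0.15, -0.2, -0.25, -0.3, -0.35, -0.4, -0.45, -0.5, -0.55, -0.6, -0.6438, -0.6813, -0.7063, -0.7188, -0.7188, -0.7188], "y": [-0.005, -0.015, -0.025, -0.0375, -0.05, -0.0625, -0.075, -0.0875, -0.1, -0.1125, -0.125, -0.1375, -0.15, -0.1625, -0.1725, -0.18, -0.1838, -0.1838, -0.1838], "z": [0, 0, 0, 0, 0, 0, 0, 0, 0, 0, 0, 0, 0, 0, 0, 0, 0, 0, 0], "jaw": [0.02, 0.02, 0.02, 0.02, 0.02, 0.02, 0.02, 0.02, 0.02, 0.02, 0.02, 0.02, 0.02, 0.02, 0.02, 0.02, 0.02, 0.02, 0.02]}

```text
time: 5.52
position: [0.5034, -0.3002, 0.1496]
tcp_rot: [-179.9, -0.2, 106.0]
wrist_force: [-0.2, -0.6, -2.8]
opening: 0.0256
finger_force: 20.0
```

```bash
python3 go.py .508 -.2998 .034 106.4;python3 - <<'E'
from h import *
D={n:robot.get_image(n) for n in('top','side')}
im=np.hstack([D['top']['frame'][200:320,330:530],D['side']['frame'][60:280,310:460][:120]]) if 0 else D['side']['frame'][60:300,300:540]
cv2.imwrite('pics/s2.png',cv2.resize(im[...,::-1],None,fx=2.5,fy=2.5))
E
```

```text
[-0.1  -0.17 -0.36] [-0.0012  0.0048  0.1156] 5.5167
```

View pics/s2.png

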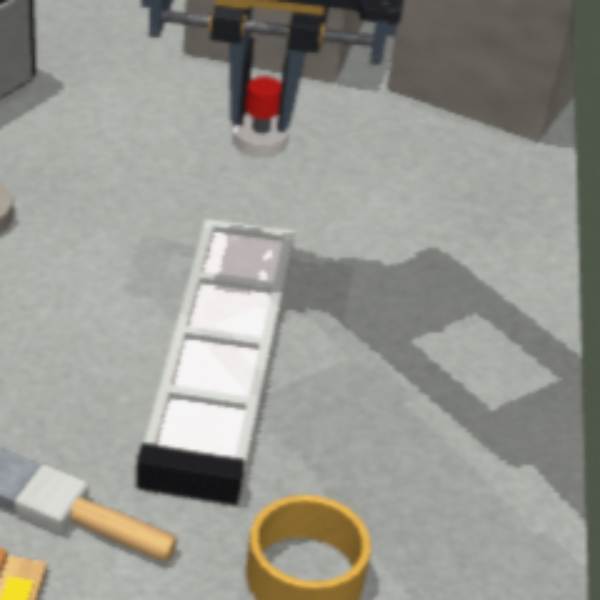

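The red dolly hangs upright at crop (262,105), above the far pocket's column. I'll lower partway with the correction, then recheck.

To row units: 0.085 m / 0.8 = 0.1063, 0.075 m / 0.8 = 0.0938.

Call:
shift_gripper:
  plan: {"ax": [0, 0, 0, 0, 0, 0], "ay": [0, 0, 0, 0, 0, 0], "az": [0, 0, 0, 0, 0, 0], "x": [-0.0013, -0.0013, -0.0013, -0.0013, -0.0013, -0.0013], "y": [0.0038, 0.0063, 0.0063, 0.0063, 0.0063, 0.0063], "z": [0.025, 0.0625, 0.0938, 0.1063, 0.1063, 0.1063], "jaw": [0.02, 0.02, 0.02, 0.02, 0.02, 0.02]}

```text
time: 6.12
position: [0.51, -0.2999, 0.0664]
tcp_rot: [180.0, 0.0, 106.2]
wrist_force: [-0.0, -1.5, -1.0]
opening: 0.0255
finger_force: 20.0
```

```bash
python3 go.py .508 -.2998 .034 106.4
```

```text
[ 0.    0.   -0.25] [ 0.0007 -0.0018  0.0324] 6.1167
```

To row units: 0.033 m / 0.8 = 0.0413, 0.03 m / 0.8 = 0.0375.

Call:
shift_gripper:
  plan: {"ax": [0, 0, 0, 0, 0, 0], "ay": [0, 0, 0, 0, 0, 0], "az": [0, 0, 0, 0, 0, 0], "x": [0, 0, 0, 0, 0, 0], "y": [-0.0013, -0.0013, -0.0013, -0.0013, -0.0013, -0.0013], "z": [0.0188, 0.0313, 0.0375, 0.0413, 0.0413, 0.0413], "jaw": [0.02, 0.02, 0.02, 0.02, 0.02, 0.02]}

```text
time: 6.62
position: [0.509, -0.3011, 0.0335]
tcp_rot: [180.0, 0.0, 106.1]
wrist_force: [-0.4, 0.7, -2.2]
opening: 0.0254
finger_force: 20.0
```

```bash
python3 go.py .508 -.2998 .034 106.4
```

```text
[ 0.04  0.04 -0.31] [ 0.0015 -0.0006 -0.0005] 6.6167
```

To row units: 0.0015 m / 0.8 = 0.0019, 0.001 m / 0.8 = 0.0013.

Call:
shift_gripper:
  plan: {"ax": [0, 0, 0], "ay": [0, 0, 0], "az": [0, 0, 0], "x": [0, 0, 0], "y": [0, 0, 0], "z": [0.0013, 0.0019, 0.0019], "jaw": [0.02, 0.02, 0.02]}

```text
time: 6.87
position: [0.509, -0.3012, 0.032]
tcp_rot: [180.0, 0.1, 106.1]
wrist_force: [-0.8, -0.3, -0.8]
opening: 0.0256
finger_force: 20.0
```

Call:
shift_gripper:
  plan: {"ax": [0, 0, 0, 0, 0, 0, 0, 0, 0, 0], "ay": [0, 0, 0, 0, 0, 0, 0, 0, 0, 0], "az": [0, 0, 0, 0, 0, 0, 0, 0, 0, 0], "x": [0, 0, 0, 0, 0, 0, 0, 0, 0, 0], "y": [0, 0, 0, 0, 0, 0, 0, 0, 0, 0], "z": [0, 0, 0, 0, 0, -0.025, -0.0625, -0.1125, -0.15, -0.15], "jaw": [0.06, 0.06, 0.06, 0.06, 0.06, 0.06, 0.06, 0.06, 0.06, 0.06]}

```text
time: 7.7
position: [0.5121, -0.303, 0.1586]
tcp_rot: [179.5, 0.6, 106.1]
wrist_force: [0.7, -0.5, 1.2]
opening: 0.0596
finger_force: 0.0
```

```bash
python3 go.py .5057 .2307 .15 106.1;python3 - <<'E'
from h import *
D={n:robot.get_image(n) for n in('top','side')}
im=D['side']['frame'][60:300,300:540]
cv2.imwrite('pics/s3.png',cv2.resize(im[...,::-1],None,fx=2.5,fy=2.5))
E
```

```text
[ 0.52  0.58 -0.01] [0.5147 0.1417 0.0046] 7.7
```

View pics/s3.png

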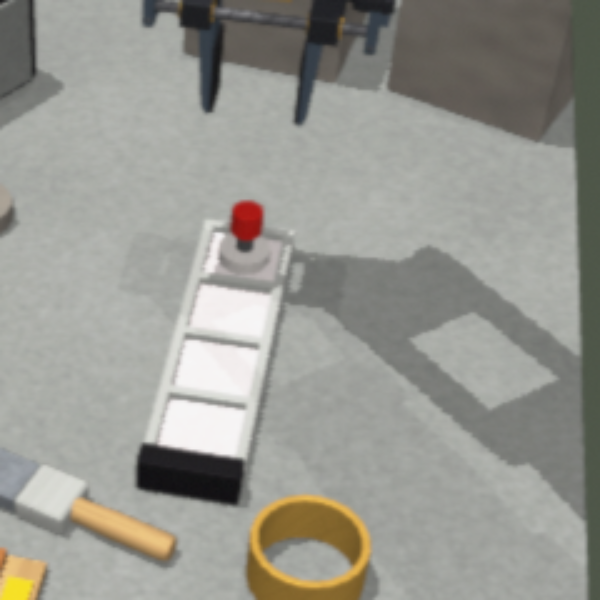

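Red stands upright in the far pocket, its disc at crop (246,252) and clear of the ribs. Blue goes to the next pocket.

To row units: 0.515 m / 0.8 = 0.6438, 0.142 m / 0.8 = 0.1775.

Call:
shift_gripper:
  plan: {"ax": [0, 0, 0, 0, 0, 0, 0, 0, 0, 0, 0, 0, 0, 0, 0, 0, 0, 0], "ay": [0, 0, 0, 0, 0, 0, 0, 0, 0, 0, 0, 0, 0, 0, 0, 0, 0, 0], "az": [0, 0, 0, 0, 0, 0, 0, 0, 0, 0, 0, 0, 0, 0, 0, 0, 0, 0], "x": [0.025, 0.075, 0.125, 0.175, 0.225, 0.275, 0.325, 0.375, 0.425, 0.475, 0.525, 0.575, 0.6125, 0.6375, 0.6438, 0.6438, 0.6438, 0.6438], "y": [0.0063, 0.02, 0.0338, 0.0475, 0.0625, 0.075, 0.0875, 0.1025, 0.1163, 0.13, 0.1438, 0.1575, 0.1688, 0.175, 0.1775, 0.1775, 0.1775, 0.1775], "z": [0, 0, 0, 0, 0, 0, 0, 0, 0, 0, 0, 0, 0, 0, 0, 0, 0, 0], "jaw": [0.06, 0.06, 0.06, 0.06, 0.06, 0.06, 0.06, 0.06, 0.06, 0.06, 0.06, 0.06, 0.06, 0.06, 0.06, 0.06, 0.06, 0.06]}

```text
time: 9.3
position: [0.502, 0.2318, 0.1507]
tcp_rot: [-179.9, 0.0, 106.0]
wrist_force: [-0.1, -0.6, -0.0]
opening: 0.0601
finger_force: 0.0
```

```bash
python3 go.py .5057 .2307 .031 106.1
```

```text
[-0.1   0.05 -0.08] [-0.0019  0.0035  0.1197] 9.3
```

To row units: 0.119 m / 0.8 = 0.1488, 0.118 m / 0.8 = 0.1475.

Call:
shift_gripper:
  plan: {"ax": [0, 0, 0, 0, 0, 0], "ay": [0, 0, 0, 0, 0, 0], "az": [0, 0, 0, 0, 0, 0], "x": [-0.0013, -0.0013, -0.0013, -0.0013, -0.0013, -0.0013], "y": [0.0038, 0.0038, 0.0038, 0.0038, 0.0038, 0.0038], "z": [0.0375, 0.0875, 0.125, 0.1475, 0.1488, 0.1488], "jaw": [0.06, 0.06, 0.06, 0.06, 0.06, 0.06]}

```text
time: 9.8
position: [0.5052, 0.2317, 0.0318]
tcp_rot: [-179.9, 0.0, 106.0]
wrist_force: [1.1, 0.3, -0.0]
opening: 0.0599
finger_force: 0.0
```

Call:
shift_gripper:
  plan: {"ax": [0, 0, 0, 0, 0, 0, 0, 0, 0], "ay": [0, 0, 0, 0, 0, 0, 0, 0, 0], "az": [0, 0, 0, 0, 0, 0, 0, 0, 0], "x": [0, 0, 0, 0, 0, 0, 0, 0, 0], "y": [0, 0, 0, 0, 0, 0, 0, 0, 0], "z": [0, 0, 0, 0, 0, 0, 0, 0, 0], "jaw": [0.02, 0.02, 0.02, 0.02, 0.02, 0.02, 0.02, 0.02, 0.02]}
  grip_n: 20

```text
time: 10.55
position: [0.5056, 0.2332, 0.033]
tcp_rot: [180.0, 0.0, 106.1]
wrist_force: [-1.0, -1.1, 5.0]
opening: 0.0253
finger_force: 20.0
```

Call:
shift_gripper:
  plan: {"ax": [0, 0, 0, 0, 0, 0, 0], "ay": [0, 0, 0, 0, 0, 0, 0], "az": [0, 0, 0, 0, 0, 0, 0], "x": [0, 0, 0, 0, 0, 0, 0], "y": [0, 0, 0, 0, 0, 0, 0], "z": [-0.025, -0.0625, -0.1125, -0.1475, -0.1475, -0.1475, -0.1475], "jaw": [0.02, 0.02, 0.02, 0.02, 0.02, 0.02, 0.02]}

```text
time: 11.13
position: [0.5044, 0.2327, 0.149]
tcp_rot: [-179.8, 0.0, 106.1]
wrist_force: [0.0, -0.2, -1.6]
opening: 0.0255
finger_force: 20.0
```

```bash
python3 go.py .4893 -.2365 .15 106.1
```

```text
[-0.16  0.03 -0.01] [-4.466e-01 -1.446e-01 -4.000e-04] 11.1333
```

Call:
shift_gripper:
  plan: {"ax": [0, 0, 0, 0, 0, 0, 0, 0, 0, 0, 0, 0, 0, 0, 0, 0, 0, 0, 0, 0], "ay": [0, 0, 0, 0, 0, 0, 0, 0, 0, 0, 0, 0, 0, 0, 0, 0, 0, 0, 0, 0], "az": [0, 0, 0, 0, 0, 0, 0, 0, 0, 0, 0, 0, 0, 0, 0, 0, 0, 0, 0, 0], "x": [-0.0188, -0.0563, -0.1, -0.15, -0.1938, -0.2375, -0.2813, -0.325, -0.3688, -0.4125, -0.4563, -0.4938, -0.525, -0.5475, -0.5575, -0.5575, -0.5575, -0.5575, -0.5575, -0.5575], "y": [-0.0063, -0.0188, -0.0325, -0.0488, -0.0625, -0.0775, -0.0913, -0.105, -0.12, -0.1338, -0.1475, -0.16, -0.17, -0.1775, -0.1813, -0.1813, -0.1813, -0.1813, -0.1813, -0.1813], "z": [0, 0, 0, 0, 0, 0, 0, 0, 0, 0, 0, 0, 0, 0, 0, 0.025, 0.0625, 0.0938, 0.1, 0.1], "jaw": [0.02, 0.02, 0.02, 0.02, 0.02, 0.02, 0.02, 0.02, 0.02, 0.02, 0.02, 0.02, 0.02, 0.02, 0.02, 0.02, 0.02, 0.02, 0.02, 0.02]}

```text
time: 12.8
position: [0.4877, -0.234, 0.0677]
tcp_rot: [-179.7, -0.3, 106.1]
wrist_force: [0.8, -0.5, -0.7]
opening: 0.0255
finger_force: 20.0
```

```bash
python3 go.py .4893 -.2365 .0325 106.1
```

```text
[-0.29 -0.28  0.02] [-0.003   0.001   0.0352] 12.8
```

To row units: 0.036 m / 0.8 = 0.045, 0.035 m / 0.8 = 0.0438.

Call:
shift_gripper:
  plan: {"ax": [0, 0, 0, 0, 0, 0], "ay": [0, 0, 0, 0, 0, 0], "az": [0, 0, 0, 0, 0, 0], "x": [-0.0025, -0.0025, -0.0025, -0.0025, -0.0025, -0.0025], "y": [0, 0, 0, 0, 0, 0], "z": [0.0188, 0.0313, 0.04, 0.0438, 0.045, 0.045], "jaw": [0.02, 0.02, 0.02, 0.02, 0.02, 0.02]}

```text
time: 13.3
position: [0.4905, -0.2375, 0.0347]
tcp_rot: [180.0, 0.0, 106.1]
wrist_force: [-0.4, -0.4, -1.7]
opening: 0.0257
finger_force: 20.0
```

Call:
shift_gripper:
  plan: {"ax": [0, 0, 0, 0, 0, 0, 0, 0, 0, 0, 0], "ay": [0, 0, 0, 0, 0, 0, 0, 0, 0, 0, 0], "az": [0, 0, 0, 0, 0, 0, 0, 0, 0, 0, 0], "x": [0, 0, 0, 0, 0, 0, 0, 0, 0, 0, 0], "y": [0, 0, 0, 0, 0, 0, 0, 0, 0, 0, 0], "z": [0, 0, 0, 0, 0, -0.025, -0.0625, -0.1125, -0.1438, -0.1438, -0.1438], "jaw": [0.06, 0.06, 0.06, 0.06, 0.06, 0.06, 0.06, 0.06, 0.06, 0.06, 0.06]}

```text
time: 14.22
position: [0.4911, -0.2379, 0.1511]
tcp_rot: [179.8, 0.2, 106.1]
wrist_force: [-0.1, -0.6, 0.1]
opening: 0.0601
finger_force: 0.0
```

```bash
python3 go.py .5241 .167 .15 106.1
```

```text
[ 0.16  0.16 -0.01] [0.3799 0.1439 0.0005] 14.2167
```

To row units: 0.38 m / 0.8 = 0.475, 0.375 m / 0.8 = 0.4688.

Call:
shift_gripper:
  plan: {"ax": [0, 0, 0, 0, 0, 0, 0, 0, 0, 0, 0, 0, 0, 0, 0, 0], "ay": [0, 0, 0, 0, 0, 0, 0, 0, 0, 0, 0, 0, 0, 0, 0, 0], "az": [0, 0, 0, 0, 0, 0, 0, 0, 0, 0, 0, 0, 0, 0, 0, 0], "x": [0.025, 0.0688, 0.1125, 0.1625, 0.2063, 0.25, 0.2938, 0.3375, 0.3813, 0.4188, 0.45, 0.4688, 0.475, 0.475, 0.475, 0.475], "y": [0.01, 0.0263, 0.0425, 0.0613, 0.0775, 0.095, 0.1113, 0.1275, 0.1438, 0.1588, 0.17, 0.1775, 0.18, 0.18, 0.18, 0.18], "z": [0, 0, 0, 0, 0, 0, 0, 0, 0, 0, 0, 0, 0, 0, 0, 0], "jaw": [0.06, 0.06, 0.06, 0.06, 0.06, 0.06, 0.06, 0.06, 0.06, 0.06, 0.06, 0.06, 0.06, 0.06, 0.06, 0.06]}

```text
time: 15.55
position: [0.5229, 0.1662, 0.1488]
tcp_rot: [-179.9, 0.0, 106.0]
wrist_force: [-0.2, 0.1, -0.1]
opening: 0.06
finger_force: 0.0
```

```bash
python3 go.py .5241 .167 .031 106.1;python3 - <<'E'
from h import *
im=robot.get_image('side')['frame'][60:300,300:540]
cv2.imwrite('pics/s4.png',cv2.resize(im[...,::-1],None,fx=2.5,fy=2.5))
E
```

```text
[-0.09  0.03 -0.08] [0.0005 0.0016 0.1178] 15.55
```

View pics/s4.png

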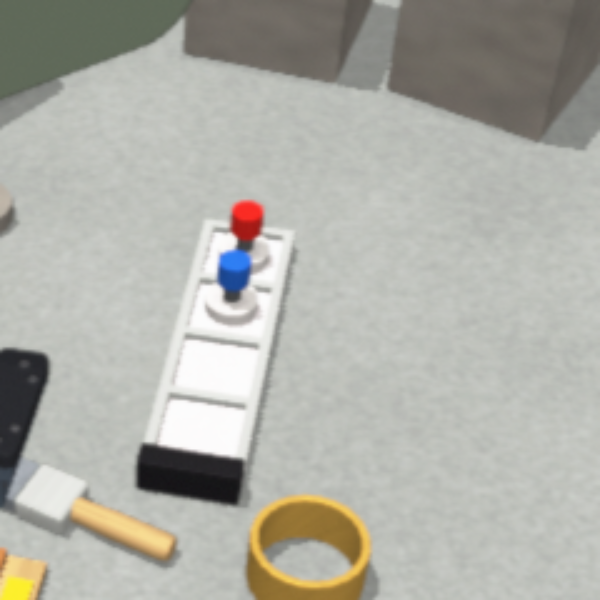

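Red at crop (246,235) and blue at (234,285) both stand upright in the two pockets farthest from the block. Green is next.

To row units: 0.117 m / 0.8 = 0.1463, 0.116 m / 0.8 = 0.145.

Call:
shift_gripper:
  plan: {"ax": [0, 0, 0, 0, 0, 0], "ay": [0, 0, 0, 0, 0, 0], "az": [0, 0, 0, 0, 0, 0], "x": [0, 0, 0, 0, 0, 0], "y": [0.0013, 0.0013, 0.0013, 0.0013, 0.0013, 0.0013], "z": [0.0375, 0.0875, 0.125, 0.145, 0.1463, 0.1463], "jaw": [0.06, 0.06, 0.06, 0.06, 0.06, 0.06]}

```text
time: 16.1
position: [0.524, 0.1668, 0.032]
tcp_rot: [-179.9, 0.0, 106.0]
wrist_force: [0.1, -0.2, 0.2]
opening: 0.0599
finger_force: 0.0
```

Call:
shift_gripper:
  plan: {"ax": [0, 0, 0, 0, 0, 0, 0, 0, 0], "ay": [0, 0, 0, 0, 0, 0, 0, 0, 0], "az": [0, 0, 0, 0, 0, 0, 0, 0, 0], "x": [0, 0, 0, 0, 0, 0, 0, 0, 0], "y": [0, 0, 0, 0, 0, 0, 0, 0, 0], "z": [0, 0, 0, 0, 0, 0, 0, 0, 0], "jaw": [0.02, 0.02, 0.02, 0.02, 0.02, 0.02, 0.02, 0.02, 0.02]}
  grip_n: 20

```text
time: 16.85
position: [0.5244, 0.1679, 0.033]
tcp_rot: [180.0, 0.0, 106.1]
wrist_force: [-1.2, -0.8, 5.7]
opening: 0.0254
finger_force: 20.0
```

Call:
shift_gripper:
  plan: {"ax": [0, 0, 0, 0, 0, 0, 0], "ay": [0, 0, 0, 0, 0, 0, 0], "az": [0, 0, 0, 0, 0, 0, 0], "x": [0, 0, 0, 0, 0, 0, 0], "y": [0, 0, 0, 0, 0, 0, 0], "z": [-0.025, -0.0625, -0.1125, -0.1475, -0.1475, -0.1475, -0.1475], "jaw": [0.02, 0.02, 0.02, 0.02, 0.02, 0.02, 0.02]}

```text
time: 17.43
position: [0.5232, 0.1675, 0.1489]
tcp_rot: [-179.8, 0.0, 106.1]
wrist_force: [-0.2, 0.1, -1.8]
opening: 0.0254
finger_force: 20.0
```

```bash
python3 go.py .4707 -.1731 .15 106.1
```

```text
[-0.17  0.01 -0.01] [-0.3127 -0.1448 -0.0006] 17.4333
```

To row units: -0.313 m / 0.8 = -0.3913, -0.3 m / 0.8 = -0.375.

Call:
shift_gripper:
  plan: {"ax": [0, 0, 0, 0, 0, 0, 0, 0, 0, 0, 0, 0, 0, 0, 0, 0, 0], "ay": [0, 0, 0, 0, 0, 0, 0, 0, 0, 0, 0, 0, 0, 0, 0, 0, 0], "az": [0, 0, 0, 0, 0, 0, 0, 0, 0, 0, 0, 0, 0, 0, 0, 0, 0], "x": [-0.0188, -0.0563, -0.1, -0.1438, -0.1875, -0.2313, -0.275, -0.3125, -0.35, -0.375, -0.3913, -0.3913, -0.3913, -0.3913, -0.3913, -0.3913, -0.3913], "y": [-0.0088, -0.0263, -0.0463, -0.0663, -0.0875, -0.1075, -0.1275, -0.145, -0.1625, -0.175, -0.1813, -0.1813, -0.1813, -0.1813, -0.1813, -0.1813, -0.1813], "z": [0, 0, 0, 0, 0, 0, 0, 0, 0, 0, 0, 0, 0.025, 0.0625, 0.0938, 0.1, 0.1], "jaw": [0.02, 0.02, 0.02, 0.02, 0.02, 0.02, 0.02, 0.02, 0.02, 0.02, 0.02, 0.02, 0.02, 0.02, 0.02, 0.02, 0.02]}

```text
time: 18.85
position: [0.4697, -0.1716, 0.0678]
tcp_rot: [-179.7, -0.3, 106.1]
wrist_force: [-0.6, 0.3, -2.0]
opening: 0.0255
finger_force: 20.0
```

```bash
python3 go.py .4707 -.1731 .0325 106.1
```

```text
[-0.32 -0.26  0.02] [-0.0019  0.0008  0.0353] 18.85
```

To row units: 0.037 m / 0.8 = 0.0463, 0.036 m / 0.8 = 0.045.

Call:
shift_gripper:
  plan: {"ax": [0, 0, 0, 0, 0, 0], "ay": [0, 0, 0, 0, 0, 0], "az": [0, 0, 0, 0, 0, 0], "x": [-0.0013, -0.0013, -0.0013, -0.0013, -0.0013, -0.0013], "y": [0, 0, 0, 0, 0, 0], "z": [0.0188, 0.0313, 0.04, 0.045, 0.0463, 0.0463], "jaw": [0.02, 0.02, 0.02, 0.02, 0.02, 0.02]}

```text
time: 19.35
position: [0.4722, -0.174, 0.0336]
tcp_rot: [180.0, 0.0, 106.1]
wrist_force: [0.9, -0.8, -1.6]
opening: 0.0254
finger_force: 20.0
```

Call:
shift_gripper:
  plan: {"ax": [0, 0, 0, 0, 0, 0, 0, 0, 0, 0, 0], "ay": [0, 0, 0, 0, 0, 0, 0, 0, 0, 0, 0], "az": [0, 0, 0, 0, 0, 0, 0, 0, 0, 0, 0], "x": [0, 0, 0, 0, 0, 0, 0, 0, 0, 0, 0], "y": [0, 0, 0, 0, 0, 0, 0, 0, 0, 0, 0], "z": [0, 0, 0, 0, 0, -0.025, -0.0625, -0.1125, -0.1438, -0.1438, -0.1438], "jaw": [0.06, 0.06, 0.06, 0.06, 0.06, 0.06, 0.06, 0.06, 0.06, 0.06, 0.06]}

```text
time: 20.27
position: [0.4729, -0.1744, 0.15]
tcp_rot: [179.8, 0.1, 106.1]
wrist_force: [-0.5, 0.1, -0.2]
opening: 0.0599
finger_force: 0.0
```

```bash
python3 go.py .5425 .1035 .15 106.1
```

```text
[ 0.18  0.14 -0.01] [ 2.477e-01  1.439e-01 -1.000e-04] 20.2667
```

To row units: 0.248 m / 0.8 = 0.31, 0.24 m / 0.8 = 0.3.

Call:
shift_gripper:
  plan: {"ax": [0, 0, 0, 0, 0, 0, 0, 0, 0, 0, 0, 0], "ay": [0, 0, 0, 0, 0, 0, 0, 0, 0, 0, 0, 0], "az": [0, 0, 0, 0, 0, 0, 0, 0, 0, 0, 0, 0], "x": [0.025, 0.0625, 0.1063, 0.15, 0.1938, 0.2375, 0.275, 0.3, 0.31, 0.31, 0.31, 0.31], "y": [0.015, 0.0363, 0.0625, 0.0875, 0.1125, 0.1375, 0.16, 0.175, 0.18, 0.18, 0.18, 0.18], "z": [0, 0, 0, 0, 0, 0, 0, 0, 0, 0, 0, 0], "jaw": [0.06, 0.06, 0.06, 0.06, 0.06, 0.06, 0.06, 0.06, 0.06, 0.06, 0.06, 0.06]}

```text
time: 21.27
position: [0.5409, 0.1027, 0.1477]
tcp_rot: [-179.9, 0.0, 106.0]
wrist_force: [0.0, 0.1, -0.2]
opening: 0.0598
finger_force: 0.0
```

```bash
python3 go.py .5425 .1035 .031 106.1;python3 - <<'E'
from h import *
im=robot.get_image('wrist')['frame'][150:400,180:460]
cv2.imwrite('pics/w2.png',cv2.resize(im[...,::-1],None,fx=2,fy=2))
E
```

```text
[-0.12  0.03 -0.07] [0.0003 0.002  0.1167] 21.2667
```

View pics/w2.png

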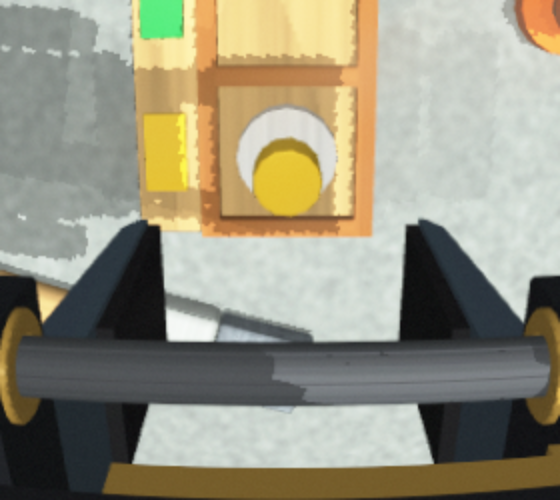

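The yellow cap is at crop (287,177), midway between the fingers (inner edges about 160 and 405) apart from a couple of mm. Green's pocket is empty. Grasping yellow.

To row units: 0.116 m / 0.8 = 0.145, 0.115 m / 0.8 = 0.1438.

Call:
shift_gripper:
  plan: {"ax": [0, 0, 0, 0, 0, 0], "ay": [0, 0, 0, 0, 0, 0], "az": [0, 0, 0, 0, 0, 0], "x": [0, 0, 0, 0, 0, 0], "y": [0.0013, 0.0013, 0.0013, 0.0013, 0.0013, 0.0013], "z": [0.0375, 0.0875, 0.125, 0.1438, 0.145, 0.145], "jaw": [0.06, 0.06, 0.06, 0.06, 0.06, 0.06]}

```text
time: 21.82
position: [0.5422, 0.1032, 0.032]
tcp_rot: [-179.9, 0.0, 106.0]
wrist_force: [0.2, -0.1, -0.1]
opening: 0.06
finger_force: 0.0
```

Call:
shift_gripper:
  plan: {"ax": [0, 0, 0, 0, 0, 0, 0, 0, 0], "ay": [0, 0, 0, 0, 0, 0, 0, 0, 0], "az": [0, 0, 0, 0, 0, 0, 0, 0, 0], "x": [0, 0, 0, 0, 0, 0, 0, 0, 0], "y": [0, 0, 0, 0, 0, 0, 0, 0, 0], "z": [0, 0, 0, 0, 0, 0, 0, 0, 0], "jaw": [0.02, 0.02, 0.02, 0.02, 0.02, 0.02, 0.02, 0.02, 0.02]}
  grip_n: 20

```text
time: 22.57
position: [0.5428, 0.1044, 0.033]
tcp_rot: [180.0, 0.0, 106.1]
wrist_force: [-1.2, -0.2, 5.9]
opening: 0.0255
finger_force: 20.0
```

Call:
shift_gripper:
  plan: {"ax": [0, 0, 0, 0, 0, 0, 0], "ay": [0, 0, 0, 0, 0, 0, 0], "az": [0, 0, 0, 0, 0, 0, 0], "x": [0, 0, 0, 0, 0, 0, 0], "y": [0, 0, 0, 0, 0, 0, 0], "z": [-0.025, -0.0625, -0.1125, -0.1475, -0.1475, -0.1475, -0.1475], "jaw": [0.02, 0.02, 0.02, 0.02, 0.02, 0.02, 0.02]}

```text
time: 23.15
position: [0.5415, 0.1042, 0.149]
tcp_rot: [-179.8, -0.0, 106.1]
wrist_force: [-0.2, -0.4, -2.3]
opening: 0.0256
finger_force: 20.0
```

```bash
python3 go.py .452 -.1098 .15 106.1
```

```text
[-0.16 -0.01 -0.01] [-0.1808 -0.1453 -0.0007] 23.15
```

To row units: -0.181 m / 0.8 = -0.2263, -0.175 m / 0.8 = -0.2188.

Call:
shift_gripper:
  plan: {"ax": [0, 0, 0, 0, 0, 0, 0, 0, 0, 0, 0, 0, 0, 0, 0], "ay": [0, 0, 0, 0, 0, 0, 0, 0, 0, 0, 0, 0, 0, 0, 0], "az": [0, 0, 0, 0, 0, 0, 0, 0, 0, 0, 0, 0, 0, 0, 0], "x": [-0.015, -0.0438, -0.075, -0.11, -0.1438, -0.175, -0.2, -0.2188, -0.2263, -0.2263, -0.2263, -0.2263, -0.2263, -0.2263, -0.2263], "y": [-0.0125, -0.035, -0.06, -0.0875, -0.115, -0.14, -0.1613, -0.1763, -0.1813, -0.1813, -0.1813, -0.1813, -0.1813, -0.1813, -0.1813], "z": [0, 0, 0, 0, 0, 0, 0, 0, 0, 0, 0.025, 0.0625, 0.0938, 0.1, 0.1], "jaw": [0.02, 0.02, 0.02, 0.02, 0.02, 0.02, 0.02, 0.02, 0.02, 0.02, 0.02, 0.02, 0.02, 0.02, 0.02]}

```text
time: 24.4
position: [0.4521, -0.1085, 0.0686]
tcp_rot: [-179.7, -0.2, 106.1]
wrist_force: [-0.3, -0.1, -1.3]
opening: 0.0251
finger_force: 20.0
```

```bash
python3 go.py .452 -.1098 .0325 106.1
```

```text
[-0.26 -0.17  0.04] [-0.0013 -0.0003  0.0361] 24.4
```

To row units: 0.037 m / 0.8 = 0.0463, 0.036 m / 0.8 = 0.045.

Call:
shift_gripper:
  plan: {"ax": [0, 0, 0, 0, 0, 0], "ay": [0, 0, 0, 0, 0, 0], "az": [0, 0, 0, 0, 0, 0], "x": [-0.0013, -0.0013, -0.0013, -0.0013, -0.0013, -0.0013], "y": [-0.0013, -0.0013, -0.0013, -0.0013, -0.0013, -0.0013], "z": [0.0188, 0.0313, 0.04, 0.045, 0.0463, 0.0463], "jaw": [0.02, 0.02, 0.02, 0.02, 0.02, 0.02]}

```text
time: 24.9
position: [0.4533, -0.1109, 0.0339]
tcp_rot: [180.0, 0.0, 106.1]
wrist_force: [-0.6, 0.6, -1.9]
opening: 0.0258
finger_force: 20.0
```

Call:
shift_gripper:
  plan: {"ax": [0, 0, 0, 0, 0, 0, 0, 0, 0, 0, 0, 0, 0, 0, 0, 0, 0, 0], "ay": [0, 0, 0, 0, 0, 0, 0, 0, 0, 0, 0, 0, 0, 0, 0, 0, 0, 0], "az": [0, 0, 0, 0, 0, 0, 0, 0, 0, 0, 0, 0, 0, 0, 0, 0, 0, 0], "x": [0, 0, 0, 0, 0, 0, 0, 0, 0, 0.025, 0.0625, 0.1125, 0.1625, 0.2125, 0.2375, 0.2375, 0.2375, 0.2375], "y": [0, 0, 0, 0, 0, 0, 0, 0, 0, 0, 0, 0, 0, 0, 0, 0, 0, 0], "z": [0, 0, 0, 0, 0, -0.025, -0.0625, -0.1125, -0.15, -0.175, -0.175, -0.175, -0.175, -0.175, -0.175, -0.175, -0.175, -0.175], "jaw": [0.06, 0.06, 0.06, 0.06, 0.06, 0.06, 0.06, 0.06, 0.06, 0.06, 0.06, 0.06, 0.06, 0.06, 0.06, 0.06, 0.06, 0.06]}

```text
time: 26.4
position: [0.4004, 0.0712, 0.1735]
tcp_rot: [180.0, 0.0, 106.1]
wrist_force: [0.7, 0.5, -0.2]
opening: 0.0601
finger_force: 0.0
```

```bash
python3 - <<'E'
from h import *
im=robot.get_image('side')['frame'][60:300,300:540]
jm=robot.get_image('top')['frame'][190:310,330:510]
cv2.imwrite('pics/f.png',np.hstack([cv2.resize(im[...,::-1],(400,400)),cv2.resize(jm[...,::-1],(400,400*120//180)) if 0 else cv2.copyMakeBorder(cv2.resize(jm[...,::-1],(400,267)),0,133,0,0,0)]))
E
```

```text
(no output)
```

View pics/f.png

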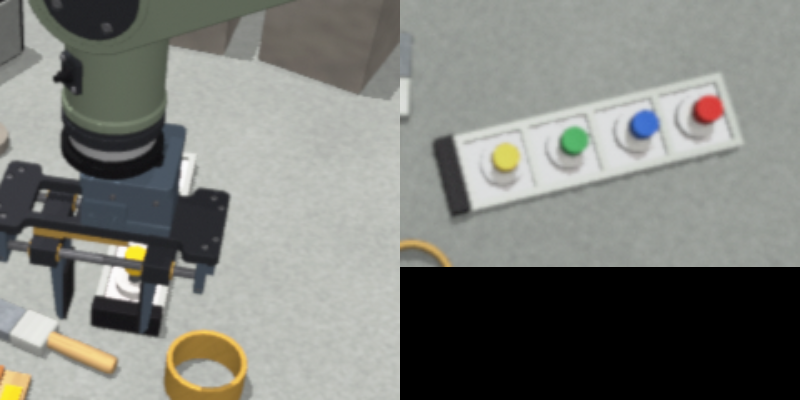

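The top view shows yellow (505,160), green (572,143), blue (640,128) and red (703,112) counting from the black block. Each disc is inside its pocket and upright, with the gripper well clear.

```bash
python3 -c "
from bench import robot
print(robot.job_done())"
```

```text
the job is handed in; nothing more can be done
None
```

All four dollies are upright in the test rack in reverse order (yellow, green, blue, red from the black block), and the job was handed in at about 26 s of the 99 s limit; no verdict was returned.

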